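Lock a quarter-turn pin and pull-test it

ROBOT

A 7-joint arm with a two-finger parallel gripper is mounted at the origin on a cart in front of the work surface, level with it; the furniture and walls round the work are solid. World frame = base frame: x ahead of the robot, y to its left, z up, the work surface at z = 0. Lengths are in mm, angles in rad, forces in N, time in s.
With the tool pointing down it reaches from about 350 to 900 mm from the base axis. Payload 8.1 kg.
Tool frame: the origin (TCP) lies at the very end of the fingers, on their centre line; the grasp point (between the pads) lies 19 mm behind it; z points along the fingers, y is the line along which they close (so a half turn about z gives the same grasp; the last joint's range is limited). The gripper opens to 85 mm and grips with 20 to 120 N. Pads are 22 mm wide; open, the fingers measure 114 mm over their backs; the gripper's body (76 mm by 85 mm) begins 54 mm behind the grasp point. The pads swing forward as they close: fully open they stand 13 mm farther back than shut.
Start: joints at [1.155, 0.434, 0.025, 1.573, -0.012, 1.134, -0.075], TCP at [192.304, -594.694, 231.323] pointing down, gripper open.
Joint ranges: [-2.62, 2.62], [-0.44, 2.09], [-1.27, 1.32], [0.08, 2.57], [-1.32, 4.46], [0.12, 2], [-2.74, 2.74]. Speed limits (rad/s): [2.22, 2.22, 3.01, 3.01, 3.14, 3.14, 3.14].

INTERFACE

Orientations are given as a unit quaternion [x, y, z, w].
In Python, from plant import ctrl gives the robot as it stands.
- The arm moves only by the tool apply_moves, never from a script. Its argument "commands" is text: rows parted by semicolons, each of 7 numbers parted by spaces: the finger opening in m, from 0 to 0.0854, then the shift along the tool's x, y, z in m, then the turn, a rotation vector about the tool's x, y, z in degrees. In form: gripper tx ty tz ax ay az; .... A call has 1 to 20 rows; each row shifts and turns the commanded pose from where the row before left it, along the tool's axes as they then stand; what a row does not reach is not made up. A row lasts 1/10 s, in which the tool goes at most 50 mm and 8.59 degrees, less where a joint would pass 70% of its speed; a pose out of reach is approached as far as the arm can. A call with a gripper value outside its range is refused whole. The fingers move at their own pace and stop on an object; the grip force is fixed at half the most. Time passes only in rows, so rows that do not move let the fingers close. It gives the time, the measured TCP pose, the force, the opening and the grip force at its end, in the units of the state.
- ctrl.get_state(): the state, without advancing time (a new reading comes with each control period).
- ctrl.snapshot(name): name is "scene" or "top" or "wrist"; returns a dict with "pixels" (480x640x3 uint8, red, green, blue), "z_map" (480x640 float32, mm along the optical axis (not along the pixel's ray), 0 where there is no reading), "vfov" (degrees; the focal length in pixels is half the picture's height over the tangent of half this angle, whatever the lens; pixels are square), "cx", "cy" (the principal point, pixels), "k1" (the pictures are not rectified: a ray, as slopes to the right and down, at radius r is drawn at 1 + k1 r^2 times it, then the intrinsics apply), "pose" (4x4, takes a point from camera to world coordinates). Camera axes: x right, y up, looking along -z (the intrinsics and any distortion apply to the point x, -y, -z); pixel columns grow to the right and rows downward; lengths in mm; the calibration is good to about 2 mm. A picture is of the moment at which its call begins.
- ctrl.job_done(): hands the job in; it is judged then, once.
The state is a dict: "clock": time; "qpos": joint angles; "dq": joint speeds; "joint_torque": joint torques, N m; "tcp_pos": TCP position; "tool_rot": TCP orientation; "force": force on the tool from outside, world axes, zero at the start; "moment": the same for the moment, N m; "width": opening from 0.0 (shut) to 1.0 (fully open); "grasp_force": force on a finger pad.
Only numpy, scipy, OpenCV 4.12 (cv2) and the standard library are available. Lean on these libraries where they do the work, as an engineer would, in place of code of your own. Each camera call takes 0.05 s, during which the arm holds its last target. There are 200 camera calls.

TASK

Take the quarter-turn locking pin out of its wooden stand, put it down into the slot of the steel anchor block and turn it a quarter turn so that its crossbar lies square across the slot underneath. Then prove that it holds: pull it straight up with slowly rising force until it carries about 15 N (never more than 24 N), keep that pull for a moment, ease off, and leave the pin locked with its collar resting on the block. Leave the large nut, the round bar and the chisel where they are.

Things in the scene. Friction and masses are not known exactly. Their poses are not given: they have to be found in the camera images.
- pin: steel quarter-turn locking pin, about 0.22 kg, 71 mm tall, upright. From below: crossbar 31 (its x) x 8 (y) mm, z 0-8; shank 15 mm dia., z 8-29; collar 30 mm dia., z 29-33, which rests on the stand's or block's top; flat tab (see pin_grip). Origin: centre of the crossbar's underside, z up the pin; 9 mm above the bench when the collar rests on the anchor block. A half turn gives the same shape.
- pin_grip (a point): middle of the pin's flat grip tab, 53 mm above the pin's origin; the tab is 44 mm long, parallel to the crossbar (pin's x), 12 mm thick (y) and runs from 34 to 71 mm above the pin's origin
- anchor: steel block fixed to the bench, 64x64x38 mm, hollow, with two low bolted feet at its +x and -x ends (118 mm over the feet, bolt heads 17 mm high). Its 8 mm top has an opening 36 mm long (block's x) and 13 mm wide (y) with a 20 mm square middle for the shank. The pin goes in with crossbar along x and locks with it along y. Origin: centre of its underside.
- anchor_mouth (a point): centre of the opening, on the block's top, 38 mm above the bench. Inside, unseen, sits a 6 mm keeper plate with the same opening. With the collar within 1.5 mm of the top the crossbar is below it and turns freely either way. Turned, the pin lifts freely by 2.5 to 6 mm (differs each time), then bears on the keeper: stiff, the force rises within about 1 mm.
- stand: wooden block 70x70x36 mm fixed to the bench, with a 38 x 22 mm opening, long along its x, in which the pin stands, collar on top, crossbar along the stand's x to within a few degrees; raised 35 mm the pin is clear. Origin: centre of its underside.
- nut_m20: hex nut, 31x35x16 mm, lying flat; a bystander; origin under its centre
- round_offcut: round steel bar offcut, 22 mm diameter, 85 mm long, lying on its side; a bystander; origin under its centre
- cold_chisel: steel cold chisel, 173 mm long, lying flat near the bench's front edge; a bystander; origin under its centre
Not all that is in view belongs to the job. What is shaped like the anchor but red is not meant.

How it is judged (in metres and radians):
On the way, in this order (a step that is already met when the one before it is completed fails the run):
1. the pin is down in the anchor block's opening, its crossbar below the keeper (z of pin in the frame of anchor below 0.0165 m and horizontal distance between pin and anchor_mouth below 0.006 m and angle between pin's own z axis and vertical below 0.12 rad), for 0.05 s.
2. it is turned square across the slot (within 17 degrees) (all of step 1 and angle between the x axis of pin and the y axis of anchor, either way round below 0.3 rad), for 0.1 s.
3. it is lifted off its collar and carries at least 11 N against the block for 0.3 s (z of pin in the frame of anchor between 0.0102 and 0.0165 m and angle between the x axis of pin and the y axis of anchor, either way round below 0.3 rad and angle between pin's own z axis and vertical below 0.12 rad and contact force between pin and anchor above 11 N), for 0.3 s.
At the end, for the whole second after the job is handed in: The pin stands upright (within 7 degrees) and at rest in the anchor block, collar down (within 2 mm), its axis within 6 mm of the opening's centre, crossbar square across the slot within 17 degrees, released (all of step 2 and z of pin in the frame of anchor below 0.011 m and linear speed of pin below 0.02 m/s); the robot touches nothing.
It fails at once if the lifted pin is pulled on the block with more than 24 N (z of pin in the frame of anchor between 0.0102 and 0.0165 m and angle between the x axis of pin and the y axis of anchor, either way round below 0.3 rad and contact force between pin and anchor above 24 N).
It fails at once if the nut_m20 is moved more than 15 mm (distance of nut_m20 from where it was at the start of the episode above 0.015 m).
It fails at once if the round_offcut is moved more than 15 mm (distance of round_offcut from where it was at the start of the episode above 0.015 m).
It fails at once if the cold_chisel is moved more than 15 mm (distance of cold_chisel from where it was at the start of the episode above 0.015 m).
It also fails if it takes over 53 s, if anything falls off the work surface, if the arm or the gripper's body presses on something with over 40 N, if the wrist force passes 120 N, or if a joint passes its speed limit or range.

## Working session

There is one attempt and no reset: what is moved stays moved. The work goes in short steps, Python scripts to look and compute and a tool call to move; the robot and the scene stay as the last step left them, time stands still between calls to the robot, and variables do not carry over. Pictures are saved under pics/ and viewed, at most 10 in all, crops included, and the job is handed in when it is done.

Besides the shell and the picture viewer there is one more tool, called in YAML: its name, and indented under it one key for each argument. apply_moves: Moves the arm, as the interface text tells. Its arguments: {"type":"object","properties":{"commands":{"type":"string"}},"required":["commands"]}

```bash
mkdir -p pics
cat > h.py <<'E'
import numpy as np, cv2, pickle
from plant import ctrl
from scipy.spatial.transform import Rotation as R
def snap(n,tag):
    s=ctrl.snapshot(n); pickle.dump(s,open(f'{tag}.pkl','wb'))
    cv2.imwrite(f'pics/{tag}.png',s['pixels'][:,:,::-1]); return s
def rays(s,uv):
    f=240/np.tan(np.radians(s['vfov'])/2); k=s['k1']
    uv=np.asarray(uv,float).reshape(-1,2)
    p=(uv-[s['cx'],s['cy']])/f; q=p.copy()
    for _ in range(20): q=p/(1+k*(q**2).sum(1,keepdims=True))
    return q
def at_depth(s,uv,z=None):
    uv=np.asarray(uv,float).reshape(-1,2); q=rays(s,uv)
    if z is None: z=np.array([s['z_map'][int(round(v)),int(round(u))] for u,v in uv])
    P=np.c_[q[:,0]*z,-q[:,1]*z,-z*np.ones(len(q))]; T=s['pose']
    return P@T[:3,:3].T+T[:3,3]
def at_h(s,uv,h):
    q=rays(s,uv); T=s['pose']; d=np.c_[q[:,0],-q[:,1],-np.ones(len(q))]@T[:3,:3].T
    o=T[:3,3]; return o+d*((h-o[2])/d[:,2])[:,None]
def cloud(s):
    v,u=np.mgrid[0:480,0:640]; uv=np.c_[u.ravel(),v.ravel()]
    return at_depth(s,uv,s['z_map'].ravel()).reshape(480,640,3)
def st():
    s=ctrl.get_state(); return s
E
python3 - <<'E'
from h import *
a=snap('scene','scene0'); b=snap('top','top0')
for s in (a,b): print(s['vfov'],s['cx'],s['cy'],s['k1'],s['pose'].round(2).tolist(),(s['z_map']>0).mean())
x=ctrl.get_state(); print(x); print(R.from_quat(x['tool_rot']).as_matrix().round(3))
E
```

```text
46.42862075623339 319.7075244237984 247.7279047340737 0.03677577315978658 [[0.43, 0.61, -0.66, -153.0], [-0.9, 0.29, -0.32, -564.37], [-0.0, 0.73, 0.68, 706.4], [0.0, 0.0, 0.0, 1.0]] 0.9959895833333333
55.56767512319633 322.0200939965134 239.81684305872028 0.029715337746586534 [[-0.01, 0.99, -0.15, 346.94], [-1.0, -0.02, -0.02, -293.93], [-0.02, 0.15, 0.99, 924.35], [0.0, 0.0, 0.0, 1.0]] 0.9963020833333334
{'clock': 0.1, 'qpos': array([ 1.15542014,  0.43513881,  0.02500268,  1.57404117, -0.01158105,
        1.1339896 , -0.07508206]), 'dq': array([ 3.41614612e-05, -2.75626164e-03,  9.37158556e-05, -5.65887439e-04,
       -3.35586673e-03, -4.22880761e-04, -1.35604346e-03]), 'joint_torque': array([ 5.09251651e-03, -6.71738434e+01,  1.02865443e+00, -3.16897559e+01,
        1.56477804e-02,  7.22252924e-03, -1.80220110e-05]), 'tcp_pos': array([ 192.09622785, -594.2561558 ,  230.60023195]), 'tool_rot': array([ 9.87801498e-01,  1.55716692e-01, -1.89487740e-04, -6.90663244e-04]), 'force': array([-0.27498347, -0.06339213,  0.99248215]), 'moment': array([-0.04595386, -0.02258814, -0.03560828]), 'grasp_force': 0.0, 'width': 0.9981733116710246}
[[ 0.952  0.308 -0.001]
 [ 0.308 -0.952  0.001]
 [-0.    -0.001 -1.   ]]
```

View pics/top0.png

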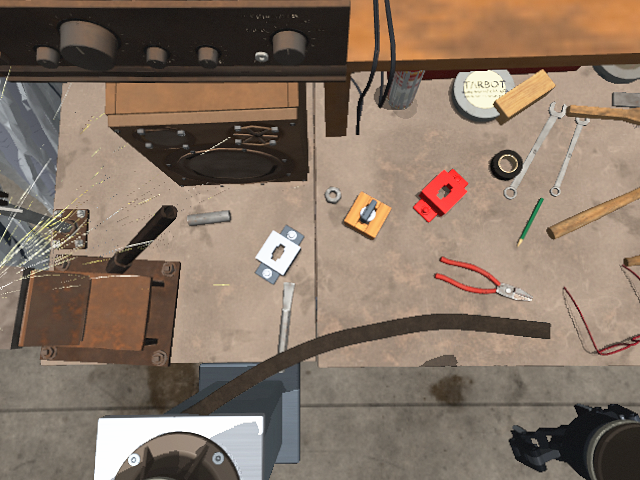

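View pics/scene0.png

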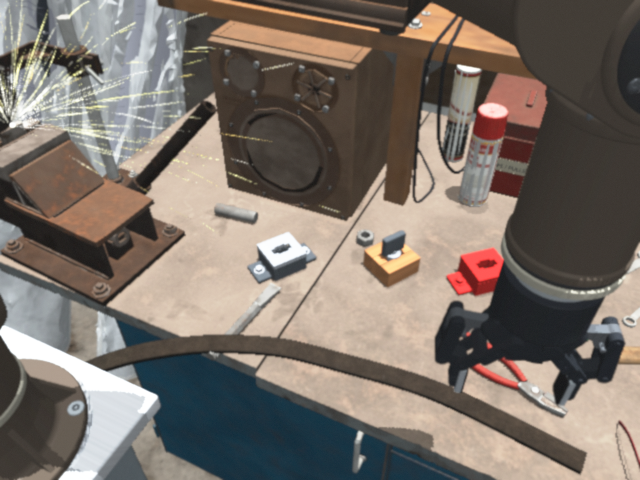

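The top view shows two anchor-shaped blocks: grey at (279,252) and red at (441,195). The grey one is meant, because the task excludes red. The pin stands in the wooden stand at (368,214). The bystanders are the nut (333,195), bar (209,217) and chisel (287,315).

Run:
```python
from h import *
s=pickle.load(open('top0.pkl','rb')); C=cloud(s)
def rect(u0,u1,v0,v1,h0,h1,name,minarea=True):
    P=C[v0:v1,u0:u1].reshape(-1,3); m=(P[:,2]>h0)&(P[:,2]<h1); p=P[m]
    r=cv2.minAreaRect(p[:,:2].astype(np.float32)); print(name,m.sum(),'mean',p.mean(0).round(1),'rect',np.round(r[0],1),np.round(r[1],1),round(r[2],1)); return p
rect(240,320,215,290,30,46,'anchor top')
rect(240,320,215,290,5,46,'anchor all')
rect(335,400,185,245,28,42,'stand top')
rect(350,385,190,232,62,90,'tab top')
rect(320,345,183,206,8,30,'nut')
rect(180,235,205,232,10,40,'bar')
rect(270,300,280,345,4,40,'chisel')
print('bench z',C[300,230],C[260,340])
for n in [(300,100),(150,335),(130,335),(70,200),(170,250)]: print(n,C[n[1],n[0]] if 0 else C[n[0],n[1]].round(0))
# feet bolts by pixel
print(at_h(s,[(291,234),(267,271)],17).round(1))
img=cv2.resize(s['pixels'][170:300,235:410,::-1],None,fx=4,fy=4,interpolation=cv2.INTER_CUBIC); cv2.imwrite('pics/crop1.png',img)
```

```text
anchor top 954 mean [ 462.5 -192.7   37.9] rect [ 462.8 -192.4] [66.2 64.9] 57.3
anchor all 1659 mean [ 458.  -194.    26.2] rect [ 460.4 -185.2] [101.4 131.5] 80.4
stand top 1022 mean [ 534.8 -371.2   36.1] rect [ 536.3 -371.6] [69.9 70.8] 59.3
tab top 151 mean [ 535.8 -371.1   76.9] rect [ 536.8 -371.5] [12.  43.2] 58.6
nut 153 mean [ 582.9 -303.9   15.5] rect [ 583.5 -303.9] [34.  30.7] 15.8
bar 449 mean [538.1 -48.9  19.7] rect [539.2 -48. ] [21.6 84.6] 6.6
chisel 633 mean [ 347.5 -204.8   12.9] rect [ 347.7 -208.3] [131.8  52.6] 7.7
bench z [371.2361631  -92.36649182   0.65911261] [ 448.8579483  -315.55689542   -0.80385735]
(300, 100) [372. 116. 107.]
(150, 335) [ 683. -310.    0.]
(130, 335) [ 712. -310.   37.]
(70, 200) [ 642. -138.  402.]
(170, 250) [ 612. -146.   94.]
[[ 501.3 -217.1   17. ]
 [ 427.1 -168.9   17. ]]
```

View pics/crop1.png

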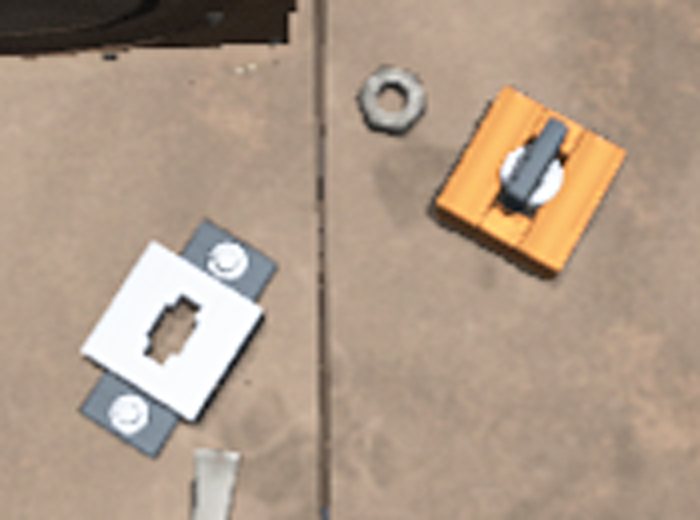

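The grey block with its bolted feet is confirmed as the anchor (crop about (175,330)), and the pin's tab is in the orange stand (535,165). Heights and sizes match: anchor top 37.9, stand top 36.1, tab 12 x 43 mm at z 77. Next I move above the pin.

apply_moves:
  commands: "0.0854 0.015 -0.004 0 0 0 0;0.0854 0.033 -0.0089 0 0 0 0;0.0854 0.033 -0.0089 0 0 0 0;0.0854 0.033 -0.0089 0 0 0 0;0.0854 0.033 -0.0089 0 0 0 0;0.0854 0.033 -0.0089 0 0 0 0;0.0854 0.033 -0.0089 0 0 0 0;0.0854 0.033 -0.0089 0 0 0 0;0.0854 0.033 -0.0089 0 0 0 0;0.0854 0.033 -0.0089 0 0 0 0;0.0854 0.033 -0.0089 0 0 0 0;0.0854 0.033 -0.0089 0 0 0 0;0.0854 0.018 -0.004 0 0 0 0;0.0854 0 0 0 0 0 7;0.0854 0 0 0 0 0 7;0.0854 0 0 0 0 0 7;0.0854 0 0 0 0 0 7;0.0854 0 0 0 0 0 7;0.0854 0 0 0 0 0 7;0.0854 0 0 0.02 0 0 0"

```text
clock: 2.1
tcp_pos: [537.7, -372.9, 213.6]
tool_rot: [0.977, -0.211, 0.002, 0.001]
force: [-0.1, 0.7, -0.3]
width: 0.998
grasp_force: 0.0
```

```bash
cat >> h.py <<'E'
def info():
    x=ctrl.get_state(); M=R.from_quat(x['tool_rot']).as_matrix()
    print('t',round(x['clock'],2),'q',x['qpos'].round(2),'tcp',x['tcp_pos'].round(1),'ty ang',np.degrees(np.arctan2(M[1,1],M[0,1])).round(1),'tz',M[:,2].round(3),'F',x['force'].round(1),'M',x['moment'].round(2),'w',round(x['width'],3),'gf',round(x['grasp_force'],1))
    return x,M
def plan(goal,yang):
    """remaining move in tool axes (m) and az (deg), goal mm, tool-y angle mod 180"""
    x,M=info(); d=M.T@(np.array(goal)-x['tcp_pos']); a=np.degrees(np.arctan2(M[1,1],M[0,1]))
    print('tool move mm',d.round(1),'az',round(-((yang-a+90)%180-90),1))
E
python3 - <<'E'
from h import *
plan([536.8,-371.5,150],58.6)
s=snap('wrist','w1'); C=cloud(s); print(s['vfov'],s['pose'].round(2).tolist())
for nm,h0,h1 in (('tab',65,90),('stand',30,42)):
    m=(C[:,:,2]>h0)&(C[:,:,2]<h1)&(np.hypot(C[:,:,0]-536.5,C[:,:,1]+371.5)<55)
    p=C[m]; 
    if len(p): r=cv2.minAreaRect(p[:,:2].astype(np.float32)); v,u=np.where(m); print(nm,len(p),p.mean(0).round(1),np.round(r[0],1),np.round(r[1],1),round(r[2],1),'px',u.min(),u.max(),v.min(),v.max())
E
```

```text
t 2.1 q [ 0.46  0.49  0.1   1.53 -0.05  1.12 -1.43] tcp [ 537.7 -372.9  213.6] ty ang -114.4 tz [ 0.004 -0.003 -1.   ] F [-0.1  0.7 -0.3] M [-0.04 -0.05  0.05] w 0.998 gf 0.0
tool move mm [-1.7 -0.9 63.6] az 7.0
69.88922506945019 [[-0.41, 0.88, 0.23, 596.43], [-0.91, -0.4, -0.1, -400.08], [0.0, -0.25, 0.97, 356.71], [0.0, 0.0, 0.0, 1.0]]
tab 739 [ 538.7 -371.5   77.5] [ 537.5 -370.9] [12.  43.7] 57.8 px 301 320 200 252
stand 4308 [ 539.1 -372.6   36.5] [ 536.6 -371.4] [69.3 70.3] 59.4 px 273 351 177 256
```

View pics/w1.png

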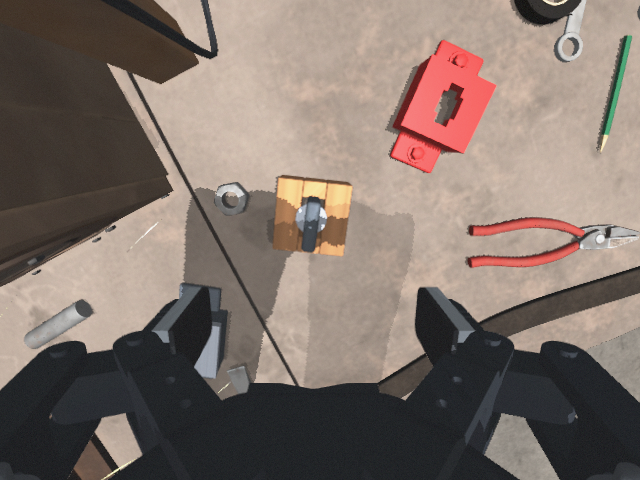

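The wrist view shows the pin centred in the orange stand (tab (301-320, 200-252)), with nothing near the finger paths. I descend and grip with the TCP at z≈46.

apply_moves:
  commands: "0.05 -0.0014 -0.0011 0.01 0 0 3.6;0.05 0 0 0.03 0 0 3.6;0.05 0 0 0.03 0 0 0;0.05 0 0 0.03 0 0 0;0.05 0 0 0.03 0 0 0;0.05 0 0 0.02 0 0 0;0.05 0 0 0.01 0 0 0;0.05 0 0 0 0 0 0;0.05 0 0 0 0 0 0"

```text
clock: 3.05
tcp_pos: [536.1, -370.9, 52.2]
tool_rot: [0.963, -0.27, 0.0, 0.0]
force: [0.3, 1.1, 1.7]
width: 0.585
grasp_force: 0.0
```

Run:
```python
from h import *
plan([537.2,-371.2,46],58.2)
```

```text
t 3.05 q [ 0.46  0.66  0.1   1.68 -0.08  0.8  -1.52] tcp [ 536.1 -370.9   52.2] ty ang -121.3 tz [ 0.001 -0.001 -1.   ] F [0.3 1.1 1.7] M [ 0.02 -0.01 -0.03] w 0.585 gf 0.0
tool move mm [ 1.1 -0.3  6.2] az 0.5
```

apply_moves:
  commands: "0.05 0.001 -0.0003 0.003 0 0 0.5;0.05 0 0 0.003 0 0 0;0.0 0 0 0 0 0 0;0.0 0 0 0 0 0 0;0.0 0 0 0 0 0 0;0.0 0 0 0 0 0 0;0.0 0 0 0 0 0 0;0.0 0 0 0 0 0 0;0.0 0 0 0 0 0 0;0.0 0 0 0 0 0 0"

```text
clock: 4.05
tcp_pos: [536.8, -371.0, 45.6]
tool_rot: [0.962, -0.274, 0.0, 0.0]
force: [-1.2, -0.1, 5.0]
width: 0.128
grasp_force: 58.9
```

Run:
```python
from h import *
info()
```

```text
t 4.05 q [ 0.46  0.67  0.1   1.69 -0.09  0.79 -1.53] tcp [ 536.8 -371.    45.6] ty ang -121.8 tz [ 0. -0. -1.] F [-1.2 -0.1  5. ] M [ 0.07  0.2  -0.  ] w 0.128 gf 58.9
```

Gripped (width about 11 mm, 59 N). I lift and carry the pin to above the anchor.

apply_moves:
  commands: "0 0 0 -0.005 0 0 0;0 0 0 -0.01 0 0 0;0 0 0 -0.02 0 0 0;0 0 0 -0.02 0 0 0;0 0 0 -0.015 0 0 0;0 -0.01 -0.007 0 0 0 0.5;0 -0.02 -0.0143 0 0 0 0.5;0 -0.025 -0.018 0 0 0 0;0 -0.025 -0.018 0 0 0 0;0 -0.025 -0.018 0 0 0 0;0 -0.025 -0.018 0 0 0 0;0 -0.017 -0.0125 0 0 0 0;0 -0.01 -0.007 0 0 0 0;0 0 0 0 0 0 0;0 0 0 0 0 0 0"

```text
clock: 5.55
tcp_pos: [465.6, -191.7, 115.3]
tool_rot: [0.959, -0.282, 0.0, 0.0]
force: [0.3, -0.5, -2.4]
width: 0.13
grasp_force: 58.5
```

Run:
```python
from h import *
plan([462.8,-192.4,100],57.2)
s=snap('wrist','w2'); C=cloud(s); t=snap('top','top2'); s2=snap('scene','scene2')
def box(C,m,nm):
    p=C[m]; 
    if len(p)>20: r=cv2.minAreaRect(p[:,:2].astype(np.float32)); v,u=np.where(m); print(nm,len(p),p.mean(0).round(1),np.round(r[0],1),np.round(r[1],1),round(r[2],1),'px',u.min(),u.max(),v.min(),v.max())
m=(C[:,:,2]>33)&(C[:,:,2]<43)&(np.hypot(C[:,:,0]-462.5,C[:,:,1]+192.5)<50)
box(C,m,'anchor wrist'); box(cloud(t),(lambda D:(D[:,:,2]>33)&(D[:,:,2]<43)&(np.hypot(D[:,:,0]-462.5,D[:,:,1]+192.5)<50))(cloud(t)),'anchor top')
a=cv2.resize(s['pixels'][:,:,::-1],(400,300)); 
u,v=[int(i) for i in (282,242)]
w=cv2.resize(s2['pixels'][180:300,210:370,::-1],(400,300),interpolation=cv2.INTER_CUBIC)
cv2.imwrite('pics/v2.png',np.hstack([a,w]))
```

```text
t 5.55 q [ 0.21  0.38  0.1   2.01 -0.05  0.76 -1.81] tcp [ 465.6 -191.7  115.3] ty ang -122.8 tz [ 0.    -0.001 -1.   ] F [ 0.3 -0.5 -2.4] M [-0.07  0.01  0.01] w 0.13 gf 58.5
tool move mm [-2.   2.1 15.3] az 0.0
anchor wrist 5789 [ 469.6 -198.    38.2] [ 462.8 -192.8] [63.7 64.1] 57.1 px 267 364 200 293
anchor top 339 [ 444.2 -192.5   38. ] [ 462.2 -193.2] [63.8 64.7] 57.7 px 256 300 239 274
```

View pics/v2.png

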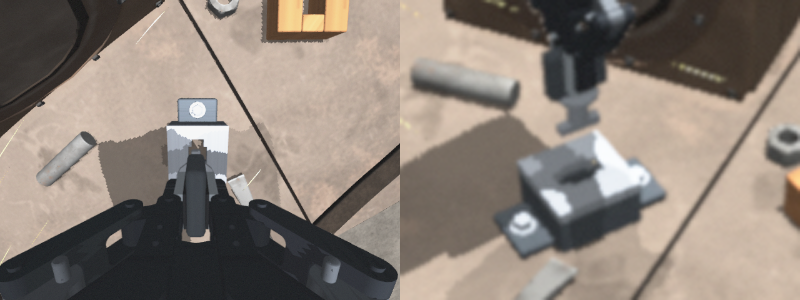

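The pin is in hand above the grey anchor. Wrist and top cameras agree on its centre, (462.8,-192.8) against (462.2,-193.2), at -32.9°. I correct the offset and go down to just above the mouth.

apply_moves:
  commands: "0 -0.0012 0.0012 0.01 0 0 0;0 -0.0011 0.0013 0.01 0 0 0;0 0 0 0.01 0 0 0;0 0 0 0.004 0 0 0;0 0 0 0 0 0 0;0 0 0 0 0 0 0"

```text
clock: 6.3
tcp_pos: [462.2, -192.0, 81.2]
tool_rot: [0.959, -0.282, -0.0, 0.0]
force: [0.2, 0.6, -2.1]
width: 0.132
grasp_force: 58.5
```

Run:
```python
from h import *
plan([462.4,-192.7,60],57.1)
s2=snap('scene','scene3'); t=snap('top','top3')
w=cv2.resize(s2['pixels'][200:290,225:345,::-1],(640,480),interpolation=cv2.INTER_CUBIC); cv2.imwrite('pics/v3.png',w)
```

```text
t 6.3 q [ 0.22  0.42  0.09  2.05 -0.06  0.67 -1.8 ] tcp [ 462.2 -192.    81.2] ty ang -122.8 tz [-0.  0. -1.] F [ 0.2  0.6 -2.1] M [-0.01 -0.02  0.02] w 0.132 gf 58.5
tool move mm [ 0.6  0.5 21.2] az 0.1
```

View pics/v3.png

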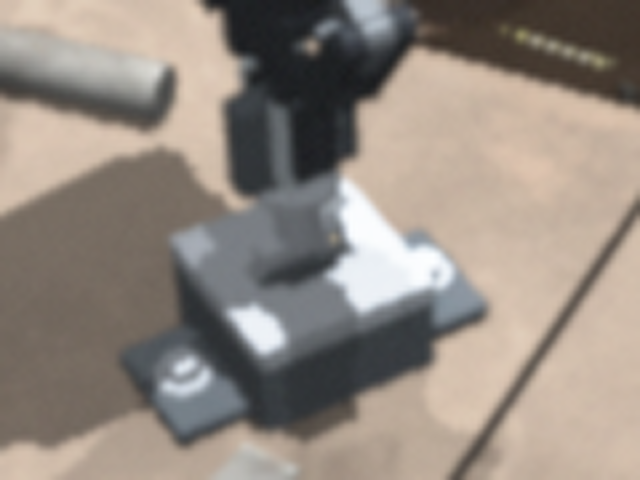

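The pin hangs right over the slot (crop about (290,265)), so I lower it slowly while watching the force.

apply_moves:
  commands: "0 0.0005 0.0005 0.002 0 0 0;0 0 0 0.003 0 0 0;0 0 0 0.003 0 0 0;0 0 0 0.003 0 0 0;0 0 0 0 0 0 0"

```text
clock: 6.9
tcp_pos: [461.9, -192.5, 69.8]
tool_rot: [0.959, -0.282, -0.0, 0.0]
force: [-0.1, 0.2, -2.0]
width: 0.132
grasp_force: 58.5
```

apply_moves:
  commands: "0 0 0 0.003 0 0 0;0 0 0 0.003 0 0 0;0 0 0 0.003 0 0 0;0 0 0 0.003 0 0 0;0 0 0 0 0 0 0"

```text
clock: 7.4
tcp_pos: [461.9, -192.6, 57.8]
tool_rot: [0.959, -0.282, -0.0, 0.0]
force: [0.3, 0.1, -2.4]
width: 0.13
grasp_force: 58.5
```

apply_moves:
  commands: "0 0 0 0.003 0 0 0;0 0 0 0.003 0 0 0;0 0 0 0.002 0 0 0;0 0 0 0.001 0 0 0;0 0 0 0 0 0 0;0 0 0 0 0 0 0"

```text
clock: 8.0
tcp_pos: [462.3, -192.7, 49.3]
tool_rot: [0.959, -0.282, 0.0, 0.0]
force: [0.8, 0.4, -3.1]
width: 0.127
grasp_force: 58.5
```

apply_moves:
  commands: "0 0 0 0.0005 0 0 0;0 0 0 0.0005 0 0 0;0 0 0 0.0005 0 0 0;0 0 0 0 0 0 0;0 0 0 0 0 0 0"

```text
clock: 8.5
tcp_pos: [462.2, -192.7, 47.8]
tool_rot: [0.959, -0.282, -0.0, 0.0]
force: [0.0, -0.4, -3.5]
width: 0.13
grasp_force: 58.5
```

apply_moves:
  commands: "0 0 0 0.0005 0 0 0;0 0 0 0.0005 0 0 0;0 0 0 0 0 0 0;0 0 0 0 0 0 0"

```text
clock: 8.9
tcp_pos: [462.3, -192.7, 47.6]
tool_rot: [0.959, -0.282, 0.0, -0.0]
force: [-3.5, 1.9, 9.5]
width: 0.129
grasp_force: 60.5
```

The collar touched down at TCP z 47.6, as predicted. I back off slightly and turn.

apply_moves:
  commands: "0 0 0 -0.0006 0 0 0;0 0 0 -0.0006 0 0 0;0 0 0 0 0 0 0;0 0 0 0 0 0 -3;0 0 0 0 0 0 -5;0 0 0 0 0 0 -5;0 0 0 0 0 0 -5;0 0 0 0 0 0 0;0 0 0 0 0 0 0"

```text
clock: 9.8
tcp_pos: [462.2, -192.7, 47.9]
tool_rot: [0.992, -0.13, -0.0, -0.0]
force: [-0.6, 0.7, -3.0]
width: 0.13
grasp_force: 58.4
```

Run:
```python
from h import *
plan([462.3,-192.7,48.1],-32.9)
```

```text
t 9.8 q [ 0.29  0.48 -0.01  2.06  0.    0.6  -1.55] tcp [ 462.2 -192.7   47.9] ty ang -104.9 tz [-0.  0. -1.] F [-0.6  0.7 -3. ] M [-0.03 -0.    0.  ] w 0.13 gf 58.4
tool move mm [ 0.1 -0.1 -0.2] az -72.0
```

Turning freely, with no moment. I continue the remaining 72°.

apply_moves:
  commands: "0 0 0 0 0 0 -6;0 0 0 0 0 0 -6;0 0 0 0 0 0 -6;0 0 0 0 0 0 -6;0 0 0 0 0 0 -6;0 0 0 0 0 0 -6;0 0 0 0 0 0 0;0 0 0 0 0 0 -6;0 0 0 0 0 0 -6;0 0 0 0 0 0 -6;0 0 0 0 0 0 -6;0 0 0 0 0 0 -6;0 0 0 0 0 0 -4;0 0 0 0 0 0 -2;0 0 0 0 0 0 0;0 0 0 0 0 0 0;0 0 0 0 0 0 0"

```text
clock: 11.5
tcp_pos: [462.3, -192.6, 48.0]
tool_rot: [0.878, 0.478, -0.0, 0.0]
force: [0.8, 0.1, -3.3]
width: 0.134
grasp_force: 58.5
```

Run:
```python
from h import *
plan([462.3,-192.7,47.9],-32.9)
```

```text
t 11.5 q [ 0.55  0.51 -0.35  2.04  0.28  0.64 -0.56] tcp [ 462.3 -192.6   48. ] ty ang -32.9 tz [-0. -0. -1.] F [ 0.8  0.1 -3.3] M [ 0.01 -0.07  0.03] w 0.134 gf 58.5
tool move mm [-0.1  0.1  0.1] az 0.0
```

apply_moves:
  commands: "0 0 0 -0.0005 0 0 0;0 0 0 -0.0005 0 0 0;0 0 0 -0.0005 0 0 0;0 0 0 0 0 0 0;0 0 0 0 0 0 0"

```text
clock: 12.0
tcp_pos: [462.3, -192.7, 49.5]
tool_rot: [0.878, 0.479, 0.0, 0.0]
force: [0.1, 0.3, -2.9]
width: 0.128
grasp_force: 58.5
```

apply_moves:
  commands: "0 0 0 -0.0003 0 0 0;0 0 0 -0.0003 0 0 0;0 0 0 0 0 0 0;0 0 0 0 0 0 0"

```text
clock: 12.4
tcp_pos: [462.3, -192.7, 50.1]
tool_rot: [0.878, 0.479, 0.0, 0.0]
force: [0.1, 0.5, -3.2]
width: 0.132
grasp_force: 58.5
```

apply_moves:
  commands: "0 0 0 -0.0003 0 0 0;0 0 0 0 0 0 0;0 0 0 0 0 0 0"

```text
clock: 12.7
tcp_pos: [462.3, -192.7, 50.4]
tool_rot: [0.878, 0.479, 0.0, 0.0]
force: [-0.1, -0.0, -2.2]
width: 0.133
grasp_force: 58.5
```

apply_moves:
  commands: "0 0 0 -0.0003 0 0 0;0 0 0 -0.0003 0 0 0;0 0 0 0 0 0 0;0 0 0 0 0 0 0"

```text
clock: 13.1
tcp_pos: [462.2, -192.7, 50.8]
tool_rot: [0.878, 0.479, -0.0, -0.0]
force: [1.5, -0.9, -8.8]
width: 0.13
grasp_force: 58.5
```

Contact with the keeper: about 6 N net. I raise it gradually.

apply_moves:
  commands: "0 0 0 -0.0001 0 0 0;0 0 0 -0.0001 0 0 0;0 0 0 0 0 0 0;0 0 0 0 0 0 0"

```text
clock: 13.5
tcp_pos: [462.1, -192.6, 50.9]
tool_rot: [0.878, 0.479, -0.0, -0.0]
force: [3.7, -1.2, -16.5]
width: 0.133
grasp_force: 58.3
```

apply_moves:
  commands: "0 0 0 -0.00003 0 0 0;0 0 0 0 0 0 0;0 0 0 0 0 0 0;0 0 0 0 0 0 0"

```text
clock: 13.9
tcp_pos: [462.1, -192.6, 51.0]
tool_rot: [0.878, 0.479, -0.0, -0.0]
force: [4.0, -0.9, -22.1]
width: 0.128
grasp_force: 58.2
```

The force is creeping higher than wanted (about 19 N net), so I ease slightly.

apply_moves:
  commands: "0 0 0 0.0001 0 0 0;0 0 0 0 0 0 0"

```text
clock: 14.1
tcp_pos: [462.1, -192.6, 50.9]
tool_rot: [0.878, 0.479, -0.0, -0.0]
force: [3.2, -0.4, -22.6]
width: 0.132
grasp_force: 58.3
```

apply_moves:
  commands: "0 0 0 0.0002 0 0 0;0 0 0 0 0 0 0"

```text
clock: 14.3
tcp_pos: [462.1, -192.6, 50.9]
tool_rot: [0.878, 0.479, -0.0, -0.0]
force: [3.3, -0.5, -19.5]
width: 0.134
grasp_force: 58.8
```

apply_moves:
  commands: "0 0 0 0.00005 0 0 0;0 0 0 0 0 0 0;0 0 0 0 0 0 0"

```text
clock: 14.6
tcp_pos: [462.1, -192.6, 50.9]
tool_rot: [0.878, 0.479, -0.0, -0.0]
force: [3.2, -0.3, -18.0]
width: 0.129
grasp_force: 58.9
```

apply_moves:
  commands: "0 0 0 0 0 0 0;0 0 0 0 0 0 0"

```text
clock: 14.8
tcp_pos: [462.2, -192.6, 50.9]
tool_rot: [0.878, 0.479, -0.0, -0.0]
force: [2.0, -0.4, -17.9]
width: 0.131
grasp_force: 59.0
```

apply_moves:
  commands: "0 0 0 0.0001 0 0 0;0 0 0 0.0001 0 0 0;0 0 0 0.0002 0 0 0;0 0 0 0.0003 0 0 0;0 0 0 0.0004 0 0 0;0 0 0 0.0004 0 0 0;0 0 0 0.0004 0 0 0;0 0 0 0.0004 0 0 0;0 0 0 0.0004 0 0 0;0 0 0 0.0003 0 0 0;0 0 0 0.0002 0 0 0;0 0 0 0 0 0 0;0 0 0 0 0 0 0"

```text
clock: 16.1
tcp_pos: [462.3, -192.6, 47.7]
tool_rot: [0.878, 0.479, -0.0, 0.0]
force: [-0.5, 0.9, -2.3]
width: 0.127
grasp_force: 61.5
```

Run:
```python
from h import *
plan([462.3,-192.7,47.6],-32.9)
```

```text
t 16.1 q [ 0.55  0.51 -0.35  2.04  0.28  0.64 -0.56] tcp [ 462.3 -192.6   47.7] ty ang -32.8 tz [ 0. -0. -1.] F [-0.5  0.9 -2.3] M [-0.05 -0.05  0.02] w 0.127 gf 61.5
tool move mm [-0.   0.1  0.1] az 0.1
```

apply_moves:
  commands: "0 0 0 0.0002 0 0 0;0 0 0 0.0002 0 0 0;0 0 0 0 0 0 0;0 0 0 0 0 0 0"

```text
clock: 16.5
tcp_pos: [462.3, -192.7, 47.6]
tool_rot: [0.878, 0.479, 0.0, 0.0]
force: [-2.7, 0.3, 5.4]
width: 0.13
grasp_force: 62.6
```

The collar is seated, so I release to a modest opening and then withdraw upward.

apply_moves:
  commands: "0.02 0 0 0 0 0 0;0.03 0 0 0 0 0 0;0.045 0 0 0 0 0 0;0.05 0 0 0 0 0 0;0.05 0 0 0 0 0 0;0.05 0 0 -0.005 0 0 0;0.05 0 0 -0.01 0 0 0;0.05 0 0 -0.02 0 0 0;0.05 0 0 -0.03 0 0 0;0.05 0 0 -0.03 0 0 0;0.05 0 0 -0.03 0 0 0;0.05 0 0 -0.02 0 0 0;0.05 0 0 0 0 0 0;0.05 0 0 0 0 0 0;0.05 0 0 0 0 0 0"

```text
clock: 18.0
tcp_pos: [461.6, -192.5, 191.7]
tool_rot: [0.878, 0.479, -0.0, -0.0]
force: [0.1, -0.3, 0.2]
width: 0.587
grasp_force: 0.0
```

Run:
```python
from h import *
info()
s=snap('wrist','w5'); C=cloud(s)
for nm,h0,h1 in (('tab',68,95),('collar',40.5,44),('anchor',34,40)):
    m=(C[:,:,2]>h0)&(C[:,:,2]<h1)&(np.hypot(C[:,:,0]-462.5,C[:,:,1]+192.7)<50)
    p=C[m]
    if len(p)>10: r=cv2.minAreaRect(p[:,:2].astype(np.float32)); print(nm,len(p),p.mean(0).round(1),np.round(r[0],1),np.round(r[1],1),round(r[2],1))
s2=snap('scene','scene5')
cv2.imwrite('pics/v5.png',np.hstack([cv2.resize(s['pixels'][:,:,::-1],(400,300)),cv2.resize(s2['pixels'][180:300,210:370,::-1],(400,300),interpolation=cv2.INTER_CUBIC)]))
```

```text
t 18.0 q [ 0.63  0.31 -0.42  1.9   0.15  0.97 -0.44] tcp [ 461.6 -192.5  191.7] ty ang -32.8 tz [-0.001  0.    -1.   ] F [ 0.1 -0.3  0.2] M [0.01 0.03 0.02] w 0.587 gf 0.0
tab 906 [ 462.4 -191.9   79.5] [ 453.3 -203.2] [71.3 16.6] 49.8
collar 373 [ 462.  -192.5   42.2] [ 464.1 -186.2] [45.9 29.4] 71.3
anchor 3733 [ 464.2 -190.5   38.2] [ 462.5 -193. ] [64.3 63.2] 57.1
```

View pics/v5.png

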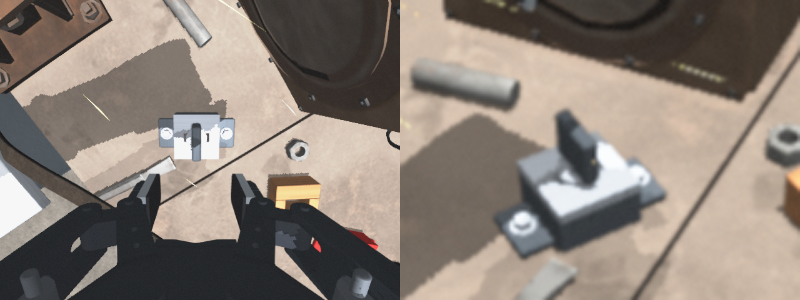

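The pin stands upright and locked square across the slot (wrist half, (196,140)). Its tab top is at z≈79.5 against the expected 80, the gripper is clear, and the bystanders are untouched. I hand it in.

```bash
python3 -c "
from plant import ctrl
print(ctrl.job_done())"
```

```text
the job is handed in; nothing more can be done
None
```

The pin is locked crosswise in the grey anchor with its collar down. It was pull-tested at about 15 N, briefly reaching about 20 N by the wrist reading, then released, and the job is handed in; no verdict was returned.

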